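# Hold the sprung bobbin-box lid open

## Robot

A 6-joint arm with a two-finger parallel gripper is mounted at the origin on the work surface. World frame = base frame: x ahead of the robot, y to its left, z up, the work surface at z = 0. Lengths are in m, angles in rad, forces in N, time in s.
With the tool pointing down it reaches from about 0.25 to 0.725 m from the base axis. Payload 4 kg.
Tool frame: the origin (TCP) lies on the centre line of the jaws, within the pads' length; the fingertips stand ahead of it and the grasp point (between the pads) is the TCP (bot.finger_overhang is the z of the fingertips in the tool frame, in m); z points along the fingers, y is the line along which they close (so a half turn about z gives the same grasp; the last joint's range is limited). The gripper opens to 85 mm and grips with 20 to 120 N. Pads are 22 mm wide; open, the fingers measure 114 mm over their backs; the gripper's body (76 mm by 85 mm) begins 54 mm behind the grasp point. The pads swing forward as they close: fully open they stand 13 mm farther back than shut.
Start: joints at [1.287, 0.241, 0.005, 1.335, 0, 1.571], TCP at [0.14, 0.48, 0.25] pointing down, gripper open.
Joint ranges: [-2.72, 2.72], [-1.05, 1.87], [-1.09, 1.28], [-1.99, 2.15], [-1.42, 1.44], [-3.14, 3.14]. Speed limits (rad/s): [2.79, 2.79, 3.14, 3.14, 3.14, 3.14].

## Interface

Orientations are given as a unit quaternion [w, x, y, z].
In Python, from station import bot, optics, job gives the robot as it stands.
- The arm moves only by the shell command python3 -m inch 'ROWS'. ROWS is JSON, a list of rows, each a list of 7 numbers: the shift along the tool's x, y, z in m, then the turn, a rotation vector about the tool's x, y, z in degrees, then the finger opening in m, from 0 to 0.0854. A call has 1 to 8 rows; each row is the pose to reach, as a shift and turn from the pose commanded when the call began, along the tool's axes at that moment; what a row does not reach only later rows make up. A row lasts 1/10 s, in which the tool goes at most 50 mm and 8.59 degrees, less where a joint would pass 70% of its speed; a pose out of reach is approached as far as the arm can. A call with a gripper value outside its range is refused whole. The fingers move at their own pace and stop on an object; the grip force is fixed at half the most. Time passes only in rows, so rows that repeat a pose let the fingers close. It gives the time, the measured TCP pose, the force, the opening and the grip force at its end, in the units of the state.
- bot.get_obs(): the state, without advancing time (a new reading comes with each control period).
- optics.read_camera(name): name is "side" or "top" or "wrist"; returns (picture, depth): 420x560x3 uint8, blue, green, red; 420x560 float32, m along the optical axis (not along the pixel's ray), 0 where there is no reading.
- optics.camera_params(name): a dict with "fovy" (degrees; the focal length in pixels is half the picture's height over the tangent of half this angle, whatever the lens; pixels are square), "cx", "cy" (the principal point, pixels), "k1" (the pictures are not rectified: a ray, as slopes to the right and down, at radius r is drawn at 1 + k1 r^2 times it, then the intrinsics apply), "rvec" (rotation vector, rad) and "tvec" (3), from world to camera coordinates, as OpenCV has them; the wrist camera has in their place "T_tool_cam" (4x4, takes a point from camera to tool coordinates, whose origin is the TCP and whose axes are the flange's). Camera axes: x right, y down, z forward; pixel columns grow to the right and rows downward; lengths in m; the calibration is good to about 2 mm. A picture is of the moment at which its call begins: read the wrist's pose just before it. camera_params takes no time and is no camera call.
- job.hand_in(): hands the job in; it is judged then, once.
The state is a dict: "clock": time; "qpos": joint angles; "joint_vel": joint speeds; "joint_torque": joint torques, N m; "tcp_pos": TCP position; "tcp_rot": TCP orientation; "wrist_force": force on the tool from outside, world axes, zero at the start; "moment": the same for the moment, N m; "finger_gap": finger opening in m; "finger_force": force on a finger pad.
Only numpy, scipy, OpenCV 4.12 (cv2) and the standard library are available. Lean on these libraries where they do the work, as an engineer would, in place of code of your own. Each camera call takes 0.05 s, during which the arm holds its last target. There are 200 camera calls.

## Task

Someone wants to pick a bobbin out of the box: take the steel thimble off the shut lid and put it in the open round tin, then lift the bobbin box's spring lid to about 50 degrees from shut and keep holding it there, because it snaps shut if let go. Finish while still holding the lid at that angle; leave the votive cup, the hoop in its clip and the tin's loose lid alone.

Things in the scene. Friction and masses are not known exactly. Their poses are not given: they have to be found in the camera images.
- bobbin_box: Green plastic bobbin box, fixed to the table, 120 (its x) by 160 (its y) by 50 mm high without its lid; walls 3 mm, small bobbins inside. Origin: centre of its underside, on the table. Its x points from the front (lid tab side) to the hinge side, z up. A flat 6 mm lid of the same plastic and outline covers it; shut, its top is flat and 56 mm above the table.
- box_lid (a joint): Angle of the bobbin box's lid in rad: 0 shut, growing as the front edge rises, end stop 1.7. A spring and the lid's weight pull it shut: it takes about 1.7 N at the tab to start it and about 2.5 N at 50 degrees (0.873 rad). It never stays open by itself.
- lid_hinge (a point): Point on the lid's hinge axis, mid-length, at the top of the box's rear wall (box frame 60, 0, 50 mm). Fixed. The hinge axis runs along the box's y.
- lid_tab (a point): Centre of the round end of the lid's front tab: a 12 mm thick bar 18 mm long along the box's y, 150 mm in front of the hinge axis and, shut, 3 mm above its height (53 mm above the table). The tab, 18 mm wide and 6 mm thick, sticks out 36 mm in front of the lid's front edge, in the middle; it can be pinched across its 18 mm width from above, and turns with the lid.
- thimble: Steel thimble, a solid-topped tapered cap 20 mm across the foot, about 16 mm near the top, 24 mm high, about 15 g; starts upright on the box's lid. Origin: centre of its foot, z up through its crown.
- tin: Round open aluminium tin, 90 mm across, 30 mm high, wall and floor 3 mm, loose, about 70 g. Origin: centre of its underside, z up. The thimble goes in it, upright or lying.
- tin_lid: The tin's own lid, a loose aluminium disc 94 mm across and 11 mm high lying on the table. Origin: centre of its underside. Bystander.
- votive: Clear glass votive cup, 64 mm across the rim, 65 mm high, standing loose on the table. Origin: centre of its underside, z up. Bystander.
- hoop: Wooden hoop, 162 mm across, standing upright in a small steel spring clip fixed to the table, 203 mm high in all; the hoop's plane is its x-z plane. Origin: centre of the clip's underside. Bystander.
Things that resemble listed ones, but are neither listed nor needed, are in the scene too. Of the things that look like the bobbin_box, take the one that is farthest from the robot's base at the start.

How it is judged:
By the outcome, as a careful person would: the job done as asked, in the order asked, and still so for the second after the job is handed in, while the arm keeps its last pose, push and grip.
It also fails if it takes over 48 s, if anything falls off the work surface, if the arm or the gripper's body presses on something with over 40 N, if the wrist force passes 120 N, or if a joint passes its speed limit or range.

## Working session

There is one attempt and no reset: what is moved stays moved. The work goes in short steps, Python scripts to look and compute and a shell command to move; the robot and the scene stay as the last step left them, time stands still between calls to the robot, and variables do not carry over. Pictures are saved under pics/ and viewed, at most 10 in all, crops included, and the job is handed in when it is done.

```bash
mkdir -p pics; ls; cat > h.py <<'E'
import numpy as np, cv2
from station import bot, optics, job
from scipy.spatial.transform import Rotation as R
def T_tool(o):
    T=np.eye(4); q=o["tcp_rot"]; T[:3,:3]=R.from_quat([q[1],q[2],q[3],q[0]]).as_matrix(); T[:3,3]=o["tcp_pos"]; return T
def shot(name):
    o=bot.get_obs(); im,d=optics.read_camera(name); p=optics.camera_params(name)
    if name=="wrist": W=T_tool(o)@np.array(p["T_tool_cam"])
    else:
        M=np.eye(4); M[:3,:3]=R.from_rotvec(np.ravel(p["rvec"])).as_matrix(); M[:3,3]=np.ravel(p["tvec"]); W=np.linalg.inv(M)
    return im,d,p,W
def rays(uv,p):
    f=210/np.tan(np.radians(p["fovy"])/2)
    K=np.array([[f,0,p["cx"]],[0,f,p["cy"]],[0,0,1.]])
    uv=np.asarray(uv,float).reshape(-1,1,2)
    return cv2.undistortPoints(uv,K,np.array([p["k1"],0,0,0.]))[:,0]
def onplane(uv,p,W,z):
    n=rays(uv,p); d=np.c_[n,np.ones(len(n))]@W[:3,:3].T; c=W[:3,3]
    return c+d*((z-c[2])/d[:,2])[:,None]
def cloud(d,p,W):
    v,u=np.mgrid[:d.shape[0],:d.shape[1]]
    n=rays(np.c_[u.ravel(),v.ravel()],p).reshape(*d.shape,2)
    P=np.dstack([n*d[...,None],d])@W[:3,:3].T+W[:3,3]; P[d==0]=np.nan; return P
E
python3 - <<'E'
from h import *
for n in("top","side"):
    im,d,p,W=shot(n); cv2.imwrite(f"pics/{n}0.png",im); np.savez(f"{n}0.npz",im=im,d=d,W=W); print(n,p,W[:3,3])
o=bot.get_obs(); print(o, bot.finger_overhang, optics.camera_params("wrist"))
E
```

```text
pics
top {'fovy': 45.4216827992563, 'cx': 274.11257487137897, 'cy': 208.23981235683516, 'k1': 0.023417699395187123, 'rvec': array([ 2.08983124, -2.09907146,  0.24876838]), 'tvec': array([0.0222485 , 0.52686641, 0.9850735 ])} [0.27989769 0.01887279 1.08155172]
side {'fovy': 46.551896390622936, 'cx': 279.7157254944978, 'cy': 207.78802775547288, 'k1': -0.14062206235295927, 'rvec': array([ 0.01583437, -2.74550154,  1.45819292]), 'tvec': array([0.53517934, 0.06857706, 1.28135238])} [0.49114909 1.03575306 0.78674763]
{'clock': 0.1, 'qpos': array([ 1.28699610e+00,  2.41371990e-01,  3.86933620e-03,  1.33522795e+00,
       -2.49278898e-05,  1.57079793e+00]), 'joint_vel': array([ 0.00078383, -0.00062907,  0.00339349,  0.00063818,  0.00058018,
       -0.00056214]), 'joint_torque': array([-1.08961227e-03, -3.73137438e+01,  2.53010541e+01,  1.08830901e-02,
       -1.24229723e-04, -1.47932252e-05]), 'tcp_pos': array([0.13985978, 0.479483  , 0.24948877]), 'tcp_rot': array([-1.24437571e-04,  1.41425101e-01,  9.89948486e-01, -9.59180893e-04]), 'wrist_force': array([-0.73867718,  0.43501281,  0.39731061]), 'moment': array([ 0.04510368, -0.00888348,  0.01064263]), 'finger_force': 0.0, 'finger_gap': 0.08550990392024387} 0.019 {'fovy': 63.38052880392409, 'cx': 281.74668895085284, 'cy': 212.01483681600308, 'k1': -0.08610216824307745, 'T_tool_cam': array([[ 2.72005228e-05, -9.55043132e-01, -2.96466887e-01,
         7.61082283e-02],
       [ 9.99999884e-01, -1.16692403e-04,  4.67663689e-04,
         6.57134042e-06],
       [-4.81234428e-04, -2.96466865e-01,  9.55043018e-01,
        -1.23729986e-01],
       [ 0.00000000e+00,  0.00000000e+00,  0.00000000e+00,
         1.00000000e+00]])}
```

View pics/top0.png

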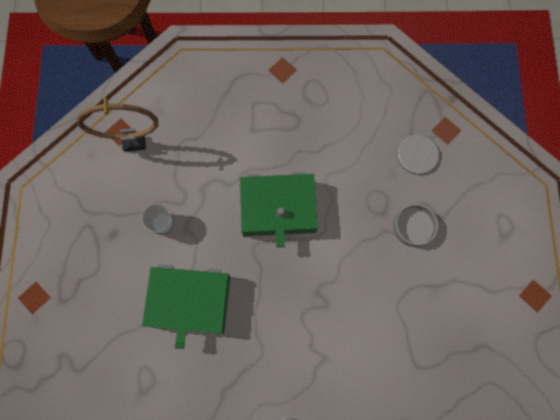

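View pics/side0.png

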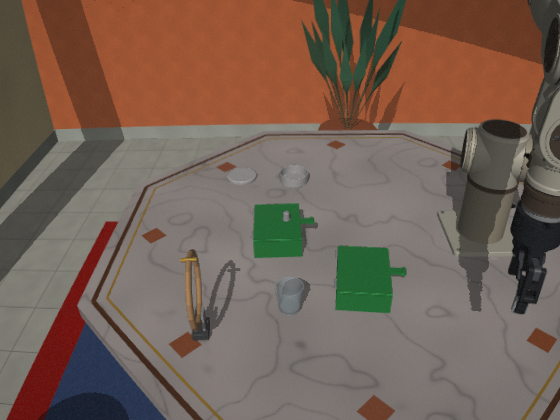

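The top view shows two green boxes: one at (280,205) with a thimble at (281,211), and one at (187,300). The open tin is at (417,225), its flat lid at (418,154), the votive at (160,219) and the hoop at (118,122). In the side view the same boxes are at (278,230) and (364,278). The box at (280,205) is farther from the base and carries the thimble, so I'll measure it and check a crop.

```bash
python3 - <<'E'
from h import *
z=np.load("top0.npz"); im,d,W=z["im"],z["d"],z["W"]; p=optics.camera_params("top")
hsv=cv2.cvtColor(im,cv2.COLOR_BGR2HSV)
P=cloud(d,p,W)
g=cv2.inRange(hsv,(45,120,40),(80,255,255))
top=(g>0)&(P[...,2]>0.046)
top=cv2.morphologyEx((top*255).astype(np.uint8),cv2.MORPH_CLOSE,np.ones((9,9)))
for c in cv2.findContours(top,0,2)[0]:
    if cv2.contourArea(c)<500: continue
    m=np.zeros(g.shape,np.uint8); cv2.drawContours(m,[c],-1,255,-1)
    lid=cv2.morphologyEx(m,cv2.MORPH_OPEN,np.ones((19,19)))
    zz=np.nanmedian(P[lid>0][:,2])
    lc=cv2.findContours(lid,0,2)[0][0]
    q=onplane(lc.reshape(-1,2),p,W,.056)[:,:2].astype(np.float32)
    (cx,cy),s,a=cv2.minAreaRect(q); 
    tab=(m>0)&(cv2.dilate(lid,np.ones((5,5)))==0)
    v,u=np.nonzero(tab); t=onplane(np.c_[u,v],p,W,.058)[:,:2]
    print("box",cx,cy,s,a,"z",zz,"tab c",t.mean(0),"tab minx",t[:,0].min(), "dist",np.hypot(cx,cy))
    b=cv2.boxPoints(((cx,cy),s,a)); print(b)
# thimble
hi=(P[...,2]>0.065)&(P[...,2]<.09); hi[:170]=0; hi[260:]=0; hi[:,:235]=0; hi[:,325:]=0
print("thimble",np.nanmean(P[hi],0),hi.sum(),np.nanmax(P[hi][:,2]),np.nanmedian(P[hi],0))
# tin & lid
for r,n in(((370,190,470,260),"tin"),((380,125,460,185),"lid")):
    s=np.zeros(g.shape,bool); s[r[1]:r[3],r[0]:r[2]]=1
    k=s&(P[...,2]>(.02 if n=="tin" else .006))
    q=P[k]; (c,rr)=cv2.minEnclosingCircle(q[:,:2].astype(np.float32)); print(n,c,rr,np.nanmedian(q[:,2]),k.sum())
cv2.imwrite("pics/crop0.png",cv2.resize(im[160:260,225:445],None,fx=3.5,fy=3.5,interpolation=2))
E
```

```text
box 0.34027522802352905 0.19781967997550964 (0.15894122421741486, 0.1169416755437851) 84.52088928222656 z 0.05501214042288349 tab c [0.26393935 0.2072689 ] tab minx 0.2487160425305163 dist 0.39359859831061106
[[0.27448344 0.12429512]
 [0.39089084 0.11312921]
 [0.406067   0.27134424]
 [0.28965962 0.28251016]]
box 0.5404581427574158 0.010726042091846466 (0.12145741283893585, 0.1537274271249771) 0.6231193542480469 z 0.05505745360426162 tab c [0.46246872 0.00832709] tab minx 0.45009700808079794 dist 0.5405645678841254
[[ 0.47889712  0.08692477]
 [ 0.48056892 -0.06679357]
 [ 0.6020192  -0.06547268]
 [ 0.6003474   0.08824565]]
thimble [0.5166453  0.00544309 0.07630175] 58 0.0826975945202455 [0.51670038 0.00576411 0.07734516]
tin (0.4989851415157318, -0.28409796953201294) 0.04542798921465874 0.027652815517567042 282
lid (0.6667693257331848, -0.32948219776153564) 0.08079531043767929 0.01002946274615768 1248
```

View pics/crop0.png

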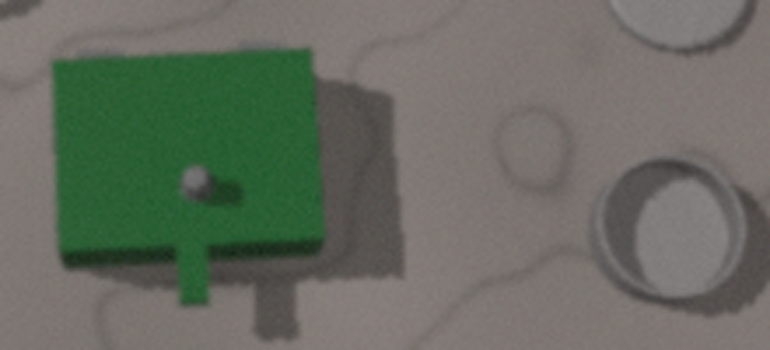

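The crop confirms it: the thimble sits on the lid of the far box (0.54 m from base, against 0.39 m for the other), and the tin at right is open. Next I'll go above the thimble and measure closely with the wrist camera.

```bash
cat >> h.py <<'E'
def plan(pos,yaw=2.,lean=0.):
    """shift, rotvec(deg) in tool axes to TCP pos, tool y at yaw+90deg in world, tool leaning lean deg about box y (+: hand toward hinge)"""
    o=bot.get_obs(); T=T_tool(o); c,s=np.cos(np.radians(yaw)),np.sin(np.radians(yaw))
    G=np.array([[-c,-s,0],[-s,c,0],[0,0,-1.]]).T
    G=R.from_rotvec(np.radians(lean)*np.array([-s,c,0])).as_matrix()@G
    sh=T[:3,:3].T@(np.array(pos)-T[:3,3]); rv=R.from_matrix(T[:3,:3].T@G).as_rotvec(degrees=True)
    print("shift",sh.round(4),"rot",rv.round(2))
E
python3 -c "
from h import *
plan([.517,.006,.2])"
```

```text
shift [-0.4946 -0.3488  0.0502] rot [ -0.11  -0.02 -18.26]
```

```bash
python3 -m inch '[[-0.06,-0.043,0,0,0,-3,0.05],[-0.12,-0.086,0,0,0,-6,0.05],[-0.18,-0.129,0.01,0,0,-9,0.05],[-0.24,-0.172,0.02,0,0,-12,0.05],[-0.3,-0.214,0.03,0,0,-14,0.05],[-0.36,-0.256,0.04,0,0,-16,0.05],[-0.42,-0.298,0.05,0,0,-18,0.05],[-0.4946,-0.3488,0.05,0,0,-18.3,0.05]]'; python3 -c "
from h import *
plan([.517,.006,.2])"
```

```text
clock: 0.9
tcp_pos: [0.3875, 0.1658, 0.2172]
tcp_rot: [-0.0, -0.018, 1.0, -0.0]
wrist_force: [0.2, 0.6, 0.2]
finger_gap: 0.0499
finger_force: 0.0
shift [-0.1236 -0.1644  0.0172] rot [-0.   -0.04  0.08]
```

```bash
python3 -m inch '[[-0.03,-0.04,0.005,0,0,0,0.05],[-0.06,-0.08,0.01,0,0,0,0.05],[-0.09,-0.12,0.014,0,0,0,0.05],[-0.11,-0.145,0.017,0,0,0,0.05],[-0.123,-0.164,0.017,0,0,0,0.05],[-0.123,-0.164,0.017,0,0,0,0.05],[-0.123,-0.164,0.017,0,0,0,0.05]]'; python3 - <<'E'
from h import *
im,d,p,W=shot("wrist"); cv2.imwrite("pics/w1.png",im); np.savez("w1.npz",im=im,d=d,W=W)
P=cloud(d,p,W); hsv=cv2.cvtColor(im,cv2.COLOR_BGR2HSV)
g=cv2.inRange(hsv,(45,100,30),(80,255,255))>0
k=g&(P[...,2]>.045)&(P[...,2]<.065); print("z lid",np.nanmedian(P[k][:,2]))
q=P[k]; 
y=q[:,1]; 
# hinge/front edges: extremes of x per y-bin
for f,nm in((lambda a:np.percentile(a,99.5),"rear"),(lambda a:np.percentile(a,.5),"front")):
    Y=np.arange(-.06,.08,.005); X=np.array([f(q[abs(y-t)<.002][:,0]) if (abs(y-t)<.002).sum()>20 else np.nan for t in Y])
    ok=np.isfinite(X)&((abs(Y-.007)>.018)|(nm=="rear")); a=np.polyfit(Y[ok],X[ok],1); r=X[ok]-np.polyval(a,Y[ok]); print(nm,"yaw",-np.degrees(np.arctan(a[0])),"x at y=.008",np.polyval(a,.008),r.std(),np.median(X[ok]))
    print(X.round(3))
t=q[(q[:,0]<.472)]; print("tab y",t[:,1].min(),t[:,1].max(),np.median(t[:,1]),"x",np.percentile(t[:,0],[.5,50,99]),np.median(t[:,2]))
h=~g&(P[...,2]>.062)&(P[...,2]<.09)&(abs(P[...,0]-.517)<.025)&(abs(P[...,1]-.006)<.025)
n=P[h]; print("thimble",np.median(n,0),n[:,:2].min(0),n[:,:2].max(0),n[:,2].max()); tp=n[n[:,2]>n[:,2].max()-.005]; print("crown",tp.mean(0),cv2.minEnclosingCircle(tp[:,:2].astype(np.float32)))
E
```

```text
clock: 1.6
tcp_pos: [0.5153, 0.0081, 0.2001]
tcp_rot: [-0.001, -0.017, 1.0, 0.0]
wrist_force: [0.0, 0.2, -0.2]
finger_gap: 0.0503
finger_force: 0.0
z lid 0.05604492687364013
rear yaw 0.47071453542203695 x at y=.008 0.5909557297249405 0.014352447015883429 0.599981140563779
[0.579 0.577 0.568 0.567 0.569 0.602 0.602 0.602 0.602 0.601 0.602 0.601
 0.601 0.601 0.601 0.6   0.6   0.6   0.599 0.6   0.599 0.6   0.599 0.598
 0.597 0.564 0.563 0.569 0.574]
front yaw 2.50618455264306 x at y=.008 0.4828225235364684 6.360592529567619e-05 0.4819099655789549
[0.486 0.486 0.485 0.485 0.485 0.485 0.484 0.484 0.484 0.484 0.484 0.484
 0.449 0.448 0.448 0.447 0.473 0.482 0.482 0.482 0.482 0.481 0.481 0.481
 0.481 0.48  0.48  0.48  0.48 ]
tab y 0.0002553021775931752 0.23063787814161005 0.16575595390677758 x [0.34753395 0.37773314 0.46870336] 0.05619132916539493
thimble [0.51568135 0.00685753 0.0785414 ] [ 0.50985406 -0.00179907] [0.5259642  0.01498236] 0.08251404621381045
crown [0.51806475 0.00677375 0.07954364] ((0.5183402299880981, 0.006896158214658499), 0.0077287801541388035)
```

View pics/w1.png

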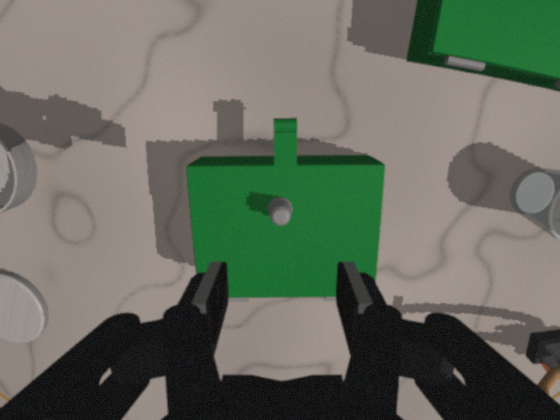

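The wrist picture shows the thimble at (281,211) and the tab at (286,140). The lid top measures 56.0 mm, which matches, and the box yaw is about 2.5°. I'll grasp the thimble at (0.518, 0.007).

```bash
python3 -c "
from h import *
plan([.518,.0068,.078],2.5)"
```

```text
shift [-0.0031 -0.002   0.1223] rot [ 0.03 -0.09 -0.45]
```

```bash
python3 -m inch '[[-0.003,-0.0015,0.04,0,0,-0.4,0.05],[-0.003,-0.0015,0.07,0,0,-0.4,0.05],[-0.003,-0.0015,0.1,0,0,-0.4,0.05],[-0.003,-0.0015,0.115,0,0,-0.4,0.05],[-0.003,-0.0015,0.122,0,0,-0.4,0.05],[-0.003,-0.0015,0.122,0,0,-0.4,0.05],[-0.003,-0.0015,0.122,0,0,-0.4,0.03]]'; python3 -m inch '[[0,0,0,0,0,0,0.02],[0,0,0,0,0,0,0.01],[0,0,0,0,0,0,0.01],[0,0,0,0,0,0,0.01],[0,0,0,0,0,0,0.01],[0,0,0,0,0,0,0.01]]'
```

```text
clock: 2.35
tcp_pos: [0.5194, 0.0075, 0.0798]
tcp_rot: [0.001, -0.022, 1.0, 0.0]
wrist_force: [0.4, 0.5, 0.1]
finger_gap: 0.0365
finger_force: 0.0
clock: 2.95
tcp_pos: [0.5199, 0.0071, 0.0801]
tcp_rot: [0.001, -0.021, 1.0, 0.0]
wrist_force: [-1.1, 1.3, 5.7]
finger_gap: 0.0153
finger_force: 58.7
```

```bash
python3 -m inch '[[0,0,-0.02,0,0,0,0.01],[0,0,-0.05,0,0,0,0.01],[0,0,-0.08,0,0,0,0.01],[0,-0.03,-0.1,0,0,0,0.01],[0,-0.07,-0.1,0,0,0,0.01],[0,-0.11,-0.1,0,0,0,0.01],[0,-0.13,-0.1,0,0,0,0.01],[0,-0.13,-0.1,0,0,0,0.01]]'; python3 - <<'E'
from h import *
im,d,p,W=shot("wrist"); cv2.imwrite("pics/w2.png",im); P=cloud(d,p,W)
k=(P[...,2]>.02)&(P[...,2]<.04)&(abs(P[...,0]-.499)<.08)&(abs(P[...,1]+.284)<.08)
print("w tin",cv2.minEnclosingCircle(P[k][:,:2].astype(np.float32)),k.sum())
im,d,p,W=shot("top"); P=cloud(d,p,W); cv2.imwrite("pics/top2.png",im)
k=(P[...,2]>.024)&(P[...,2]<.033)&(abs(P[...,0]-.499)<.06)&(abs(P[...,1]+.284)<.06)
print("t tin",cv2.minEnclosingCircle(P[k][:,:2].astype(np.float32)),k.sum(), bot.get_obs()["finger_gap"])
E
```

```text
clock: 3.75
tcp_pos: [0.5244, -0.1259, 0.1788]
tcp_rot: [0.0, -0.019, 1.0, -0.0]
wrist_force: [-0.7, 1.2, 0.1]
finger_gap: 0.0157
finger_force: 58.4
w tin ((0.4991685152053833, -0.2831682860851288), 0.04559134691953659) 2254
t tin ((0.0, 0.0), 0.0) 0 0.015260497553311249
```

```bash
python3 -c "
from h import *
plan([.499,-.283,.12],2.5)"
```

```text
shift [ 0.0317 -0.1586  0.0585] rot [ 0.03 -0.02 -0.13]
```

View pics/w2.png

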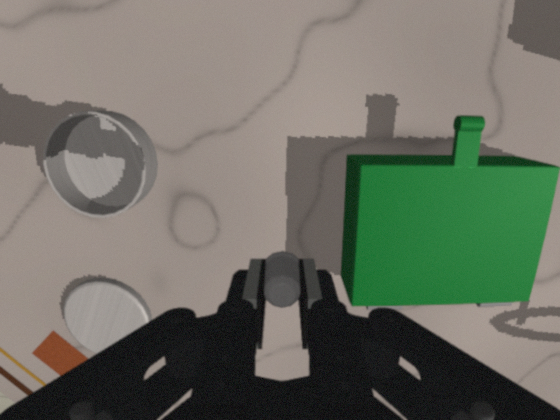

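The thimble is held between the pads at (283,278), the open tin is at (100,163), and the lid is clear. On to the tin.

```bash
python3 -m inch '[[0.008,-0.04,0.01,0,0,0,0.01],[0.016,-0.08,0.025,0,0,0,0.01],[0.024,-0.12,0.04,0,0,0,0.01],[0.03,-0.15,0.055,0,0,0,0.01],[0.032,-0.1585,0.0585,0,0,0,0.01],[0.032,-0.1585,0.0585,0,0,0,0.01],[0.032,-0.1585,0.0585,0,0,0,0.01]]'; python3 -c "
from h import *
plan([.499,-.283,.038],2.5)"
```

```text
clock: 4.55
tcp_pos: [0.4998, -0.2813, 0.1207]
tcp_rot: [0.0, -0.022, 1.0, 0.0]
wrist_force: [0.8, 0.6, 0.3]
finger_gap: 0.0154
finger_force: 58.5
shift [ 0.0009 -0.0017  0.0827] rot [0.04 0.02 0.03]
```

```bash
python3 -m inch '[[0.001,-0.0015,0.03,0,0,0,0.01],[0.001,-0.0015,0.055,0,0,0,0.01],[0.001,-0.0015,0.07,0,0,0,0.01],[0.001,-0.0015,0.08,0,0,0,0.01],[0.001,-0.0015,0.083,0,0,0,0.01],[0.001,-0.0015,0.083,0,0,0,0.01],[0.001,-0.0015,0.083,0,0,0,0.01]]'; python3 -m inch '[[0,0,0,0,0,0,0.018],[0,0,0,0,0,0,0.022],[0,0,0,0,0,0,0.026],[0,0,0,0,0,0,0.026],[0,0,-0.02,0,0,0,0.026],[0,0,-0.05,0,0,0,0.026],[0,0,-0.09,0,0,0,0.03],[0,0,-0.13,0,0,0,0.04]]'; python3 -c "
from h import *
plan([.43,0.009,.17],2.5)"
```

```text
clock: 5.25
tcp_pos: [0.4992, -0.2843, 0.0384]
tcp_rot: [0.001, -0.022, 1.0, -0.001]
wrist_force: [-0.9, -0.6, 0.1]
finger_gap: 0.0153
finger_force: 58.5
clock: 6.05
tcp_pos: [0.4977, -0.2841, 0.1682]
tcp_rot: [-0.001, -0.021, 1.0, 0.0]
wrist_force: [1.8, -0.2, -0.1]
finger_gap: 0.0398
finger_force: 0.0
shift [ 0.0552  0.2957 -0.0015] rot [ 0.04 -0.07 -0.07]
```

```bash
python3 -m inch '[[0.005,0.03,-0.01,0,0,0,0.04],[0.015,0.075,-0.01,0,0,0,0.04],[0.024,0.12,-0.01,0,0,0,0.04],[0.033,0.165,-0.01,0,0,0,0.04],[0.042,0.21,-0.01,0,0,0,0.04],[0.05,0.255,-0.01,0,0,0,0.04],[0.055,0.29,-0.01,0,0,0,0.04],[0.055,0.2957,-0.01,0,0,0,0.04]]'; python3 -m inch '[[0,0,0,0,0,0,0.04],[0,0,0,0,0,0,0.04]]'; python3 - <<'E'
from h import *
im,d,p,W=shot("wrist"); P=cloud(d,p,W); hsv=cv2.cvtColor(im,cv2.COLOR_BGR2HSV)
a=im.copy()
g=cv2.inRange(hsv,(45,100,30),(80,255,255))>0
k=g&(P[...,2]>.045)&(P[...,2]<.065)&(P[...,1]<.11)&(P[...,1]>-.1)
q=P[k]
t=q[(q[:,0]<.476)&(q[:,0]>.44)]; print("tab y",np.percentile(t[:,1],[1,50,99]),"x",np.percentile(t[:,0],[.5,50]),"z",np.median(t[:,2]),t[:,2].max(),len(t))
a_=np.polyfit(t[:,0],t[:,1],1); print("tab y at x=.4535:",np.polyval(a_,.4535))
l=q[q[:,0]>.49]; print("lid y range",np.percentile(l[:,1],[.5,99.5]),"z",np.median(l[:,2]),"rear x",np.percentile(l[:,0],99.5))
im,d,p,W=shot("top")
cv2.imwrite("pics/c3.png",np.hstack([a,cv2.resize(im[180:260,380:460],(420,420))])[:, :][:420,:980][:, 180:])
plan([.4535,.0087,.053],2.5,-25)
E
```

```text
clock: 6.85
tcp_pos: [0.4296, 0.0117, 0.1775]
tcp_rot: [-0.0, -0.024, 1.0, 0.0]
wrist_force: [0.3, 0.7, 1.0]
finger_gap: 0.0398
finger_force: 0.0
clock: 7.05
tcp_pos: [0.4311, 0.0082, 0.1774]
tcp_rot: [0.0, -0.021, 1.0, -0.0]
wrist_force: [0.7, 0.3, -0.4]
finger_gap: 0.0404
finger_force: 0.0
tab y [0.00029098 0.00919802 0.01807849] x [0.4469834  0.46092974] z 0.05617687478923067 0.0606158355733524 801
tab y at x=.4535: 0.008814183349014508
lid y range [-0.06679314  0.08757936] z 0.05597899409614755 rear x 0.5890800814627362
shift [-2.240e-02  1.000e-04  1.243e-01] rot [ -0.05 -24.99  -0.16]
```

View pics/c3.png

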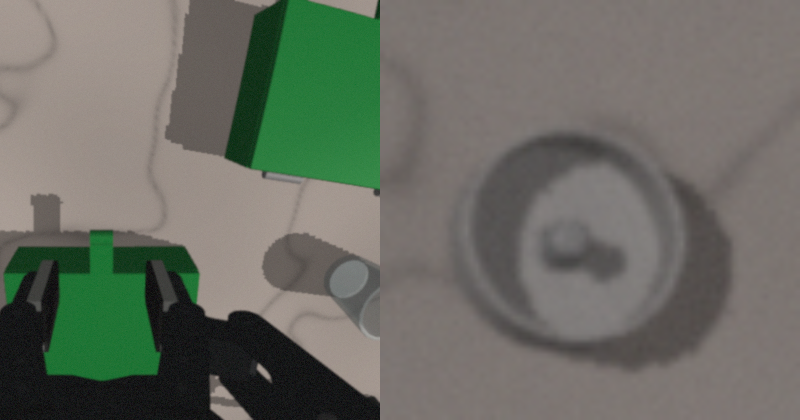

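The left panel (wrist) shows the tab between the open fingers. The right panel (top crop) shows the thimble standing upright in the tin at about (565,245). The tab bar measures x 0.447–0.459, y 0.009, z 0.053–0.059, as expected. I'll lean the tool 25° and go to the tab.

```bash
python3 -m inch '[[0.005,0,0.02,0,-8,0,0.04],[0,0,0.04,0,-16,0,0.04],[-0.005,0,0.06,0,-24,0,0.04],[-0.01,0,0.08,0,-25,0,0.04],[-0.015,0,0.1,0,-25,0,0.04],[-0.02,0,0.115,0,-25,0,0.04],[-0.0215,0,0.1225,0,-25,0,0.04],[-0.0215,0,0.1225,0,-25,0,0.04]]'; python3 -c "
from h import *
plan([.453,.0089,.0535],2.5,-25)"
```

```text
clock: 7.95
tcp_pos: [0.4518, 0.0088, 0.0537]
tcp_rot: [0.215, -0.02, 0.976, 0.004]
wrist_force: [0.0, 0.7, 0.5]
finger_gap: 0.0402
finger_force: 0.0
shift [-0.001   0.      0.0007] rot [-0.07 -0.15 -0.14]
```

```bash
python3 -m inch '[[-0.001,0,0,0,0,0,0.04],[-0.001,0,0,0,0,0,0.025],[-0.001,0,0,0,0,0,0.012],[-0.001,0,0,0,0,0,0.012],[-0.001,0,0,0,0,0,0.012],[-0.001,0,0,0,0,0,0.012]]'; python3 - <<'E'
from h import *
o=bot.get_obs(); T=T_tool(o)
print(o["tcp_pos"])
y=np.array([-np.sin(np.radians(2.5)),np.cos(np.radians(2.5)),0]); H=np.array([.6028,.0089+.15*np.sin(np.radians(2.5)),.05])
for a in np.arange(5,51,5):
    Q=R.from_rotvec(np.radians(a)*y).as_matrix()
    print(a,(T[:3,:3].T@(H+Q@(T[:3,3]-H)-T[:3,3])).round(4), R.from_matrix(T[:3,:3].T@Q@T[:3,:3]).as_rotvec(degrees=True).round(2))
E
```

```text
clock: 8.55
tcp_pos: [0.4539, 0.0087, 0.0561]
tcp_rot: [0.217, -0.02, 0.976, 0.003]
wrist_force: [-0.3, -4.7, 3.1]
finger_gap: 0.0165
finger_force: 58.5
[0.45388543 0.00871542 0.05610527]
5 [-0.0065 -0.     -0.0113] [ 0.01  5.   -0.02]
10 [-0.014  -0.0001 -0.0219] [ 0.02 10.   -0.03]
15 [-0.0223 -0.0001 -0.0319] [ 0.02 15.   -0.05]
20 [-0.0315 -0.0001 -0.0411] [ 0.03 20.   -0.07]
25 [-0.0415 -0.0001 -0.0495] [ 0.04 25.   -0.08]
30 [-0.0521 -0.0001 -0.057 ] [ 0.05 30.   -0.1 ]
35 [-0.0634 -0.0001 -0.0635] [ 0.05 35.   -0.12]
40 [-0.0752 -0.0001 -0.069 ] [ 0.06 40.   -0.14]
45 [-0.0874 -0.0001 -0.0735] [ 0.07 45.   -0.15]
50 [-0.1    -0.0001 -0.0768] [ 0.08 50.   -0.17]
```

```bash
python3 -m inch '[[-0.003,0,-0.0057,0,2.5,0,0.012],[-0.0065,0,-0.0113,0,5,0,0.012],[-0.01,0,-0.0167,0,7.5,0,0.012],[-0.014,0,-0.0219,0,10,0,0.012],[-0.018,0,-0.027,0,12.5,0,0.012],[-0.0223,0,-0.0319,0,15,0,0.012],[-0.0269,0,-0.0366,0,17.5,0,0.012],[-0.0315,0,-0.0411,0,20,0,0.012]]'; python3 - <<'E'
from h import *
o=bot.get_obs(); T=T_tool(o); print(o["moment"])
y=np.array([-np.sin(np.radians(2.5)),np.cos(np.radians(2.5)),0]); H=np.array([.6028,.0089+.15*np.sin(np.radians(2.5)),.05])
r=T[:3,3]-H; print("angle",np.degrees(np.arctan2(r[2],np.hypot(r[0],r[1]))),np.linalg.norm(r))
im,d,p,W=shot("side"); P=cloud(d,p,W); cv2.imwrite("pics/s4.png",cv2.resize(im[150:290,200:360],None,fx=4,fy=4)[:600])
E
```

```text
clock: 9.35
tcp_pos: [0.4648, 0.0092, 0.1064]
tcp_rot: [0.043, -0.021, 0.999, -0.0]
wrist_force: [2.0, -4.9, -1.8]
finger_gap: 0.0165
finger_force: 60.0
[-1.03150219 -0.3979765  -0.09065449]
angle 22.187667085177335 0.1492325123493282
```

View pics/s4.png

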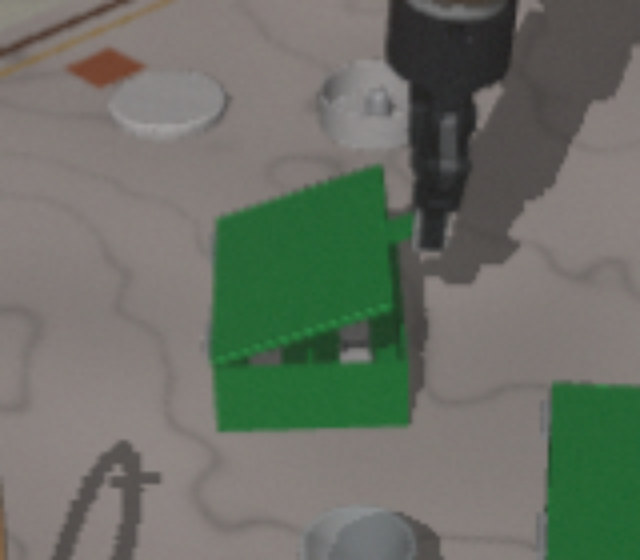

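The side crop shows the lid rising with the tab held in the pads at (415,225), and the thimble in the tin at (378,100). Lid angle by the arc is about 20°, so about 30° more.

```bash
python3 - <<'E'
from h import *
o=bot.get_obs(); T=T_tool(o)
y=np.array([-np.sin(np.radians(2.5)),np.cos(np.radians(2.5)),0]); H=np.array([.6028,.0089+.15*np.sin(np.radians(2.5)),.05])
for a in np.arange(3,31,3):
    Q=R.from_rotvec(np.radians(a)*y).as_matrix()
    print(a,(T[:3,:3].T@(H+Q@(T[:3,3]-H)-T[:3,3])).round(4))
E
```

```text
3 [-0.0038 -0.     -0.0068]
6 [-0.0079 -0.     -0.0135]
9 [-0.0123 -0.     -0.0199]
12 [-0.0171 -0.     -0.0261]
15 [-0.0222 -0.0001 -0.032 ]
18 [-0.0276 -0.0001 -0.0376]
21 [-0.0333 -0.0001 -0.043 ]
24 [-0.0393 -0.0001 -0.048 ]
27 [-0.0455 -0.0001 -0.0527]
30 [-0.052  -0.0001 -0.0571]
```

```bash
python3 -m inch '[[-0.0038,0,-0.0068,0,3,0,0.012],[-0.0079,0,-0.0135,0,6,0,0.012],[-0.0123,0,-0.0199,0,9,0,0.012],[-0.0171,0,-0.0261,0,12,0,0.012],[-0.0222,0,-0.032,0,15,0,0.012],[-0.0276,0,-0.0376,0,18,0,0.012],[-0.0333,0,-0.043,0,21,0,0.012],[-0.0393,0,-0.048,0,24,0,0.012]]'; python3 - <<'E'
from h import *
o=bot.get_obs(); T=T_tool(o); print(o["moment"])
y=np.array([-np.sin(np.radians(2.5)),np.cos(np.radians(2.5)),0]); H=np.array([.6028,.0089+.15*np.sin(np.radians(2.5)),.05])
r=T[:3,3]-H; print("angle",np.degrees(np.arctan2(r[2],np.hypot(r[0],r[1]))),np.linalg.norm(r),"lean",np.degrees(np.arctan2(-T[0,2],-T[2,2])))
for a in (3,6,8):
    Q=R.from_rotvec(np.radians(a)*y).as_matrix()
    print(a,(T[:3,:3].T@(H+Q@(T[:3,3]-H)-T[:3,3])).round(4))
im,d,p,W=shot("side"); P=cloud(d,p,W); hsv=cv2.cvtColor(im,cv2.COLOR_BGR2HSV)
g=cv2.inRange(hsv,(45,100,30),(80,255,255))>0
k=g&(P[...,2]>.065)&(P[...,0]>.44)&(abs(P[...,1])<.1); q=P[k]
# top-surface plane fit via SVD with one trimming round
for _ in range(4):
    c=np.median(q,0) if _==0 else q.mean(0); n=np.linalg.svd(q-c,full_matrices=False)[2][2]; e=abs((q-c)@n); q=q[e<max(.002,2*e.std())] 
n*=np.sign(n[2]); print("plane n",n,"lid angle",np.degrees(np.arctan2(np.hypot(n[0],n[1]),n[2])),len(q))
E
```

```text
clock: 10.2
tcp_pos: [0.4992, 0.0107, 0.1573]
tcp_rot: [-0.166, -0.021, 0.986, -0.005]
wrist_force: [-0.5, -5.0, 0.1]
finger_gap: 0.0166
finger_force: 61.4
[-0.87430206 -0.4442902   0.36180866]
angle 45.96847837541837 0.14925978174422608 lean 19.121444692564953
3 [-0.0037 -0.     -0.0069]
6 [-0.0078 -0.     -0.0136]
8 [-0.0107 -0.     -0.0179]
plane n [0.6862316  0.03013252 0.72675871] lid angle 43.38465057179033 990
```

Both measures (arc and plane fit) put the lid at about 43.5°, so it needs 6.5° more.

```bash
python3 -m inch '[[-0.0025,0,-0.0045,0,2,0,0.012],[-0.005,0,-0.009,0,4,0,0.012],[-0.0078,0,-0.0136,0,6,0,0.012],[-0.0085,0,-0.0147,0,6.5,0,0.012],[-0.0085,0,-0.0147,0,6.5,0,0.012],[-0.0085,0,-0.0147,0,6.5,0,0.012],[-0.0085,0,-0.0147,0,6.5,0,0.012],[-0.0085,0,-0.0147,0,6.5,0,0.012]]'; python3 - <<'E'
from h import *
o=bot.get_obs(); T=T_tool(o); H=np.array([.6028,.0154,.05])
r=T[:3,3]-H; print("angle",np.degrees(np.arctan2(r[2],np.hypot(r[0],r[1])))-2.4,"lean",np.degrees(np.arctan2(-T[0,2],-T[2,2])))
im,d,p,W=shot("side"); P=cloud(d,p,W); hsv=cv2.cvtColor(im,cv2.COLOR_BGR2HSV)
g=cv2.inRange(hsv,(45,100,30),(80,255,255))>0
q=P[g&(P[...,2]>.065)&(P[...,0]>.44)&(abs(P[...,1])<.1)]
for _ in range(4):
    c=np.median(q,0) if _==0 else q.mean(0); n=np.linalg.svd(q-c,full_matrices=False)[2][2]; e=abs((q-c)@n); q=q[e<max(.002,2*e.std())] 
n*=np.sign(n[2]); print("lid angle",np.degrees(np.arctan2(np.hypot(n[0],n[1]),n[2])),len(q))
cv2.imwrite("pics/s5.png",cv2.resize(im[120:345,160:460],None,fx=2.6,fy=2.6))
E
```

```text
clock: 11.05
tcp_pos: [0.5116, 0.0112, 0.1681]
tcp_rot: [-0.221, -0.021, 0.975, -0.006]
wrist_force: [-1.5, -5.5, -0.0]
finger_gap: 0.0164
finger_force: 61.5
angle 49.9018261169458 lean 25.53774024791554
lid angle 49.67218865063778 880
```

View pics/s5.png

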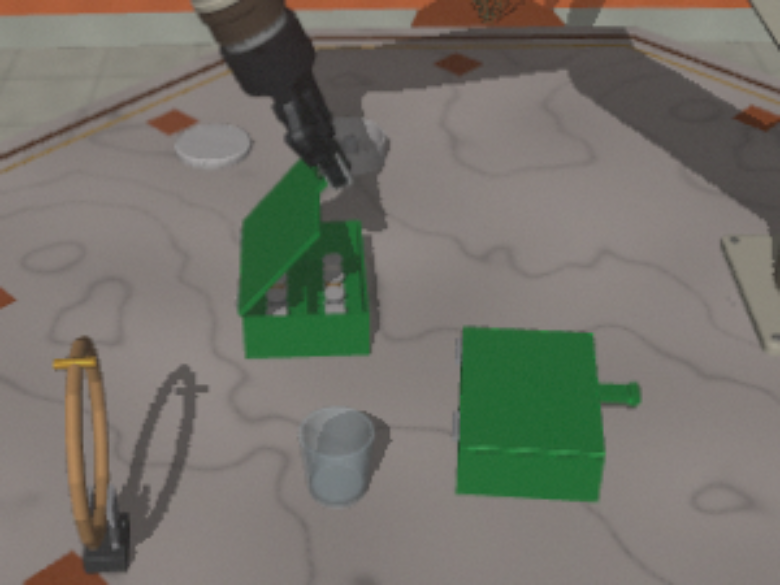

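The lid is held open by its tab at (335,180), at about 49.8°. The votive (338,455), hoop (90,450) and tin lid (213,145) have not moved. I'm handing in.

```bash
python3 -c "
from station import job
print(job.hand_in())"
```

```text
the job is handed in; nothing more can be done
None
```

The thimble is in the open tin, the arm is still holding the box lid at about 50° by its tab, the votive cup, hoop and tin lid weren't touched, and I handed the job in at about 11 s of the 48 s allowed.

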